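Click the vegetable slicer's thickness wheel to the marked setting

ROBOT

A 6-joint arm with a two-finger parallel gripper is mounted at the origin on the work surface. World frame = base frame: x ahead of the robot, y to its left, z up, the work surface at z = 0. Lengths are in mm, angles in rad, forces in N, time in s.
With the tool pointing down it reaches from about 325 to 875 mm from the base axis. Payload 4.4 kg.
Tool frame: the origin (TCP) lies midway between the tips of the shut fingers; the grasp point (between the pads) lies behind it (manip.grip_depth is the z of the grasp point in the tool frame, in mm); z points along the fingers, y is the line along which they close (so a half turn about z gives the same grasp; the last joint's range is limited). The gripper opens to 85 mm and grips with 20 to 120 N. Pads are 22 mm wide; open, the fingers measure 114 mm over their backs; the gripper's body (76 mm by 85 mm) begins 54 mm behind the grasp point. The pads swing forward as they close: fully open they stand 13 mm farther back than shut.
Start: joints at [-1.31, 0.207, 1.542, -0, 1.393, -0.15], TCP at [230.137, -526.938, 231.282] pointing down, gripper open.
Joint ranges: [-2.73, 2.73], [-0.86, 2.22], [0.23, 2.46], [-1.11, 4.25], [0.08, 2.63], [-2.82, 2.82]. Speed limits (rad/s): [2.79, 2.79, 3.14, 3.14, 3.14, 3.14].

INTERFACE

Orientations are given as a rotation vector (axis times angle).
In Python, from workcell import manip gives the robot as it stands.
- The arm moves only by the shell command python3 -m inch 'ROWS'. ROWS is text: rows parted by semicolons, each of 7 numbers parted by spaces: the shift along the tool's x, y, z as a fraction of full scale, then the turn, a rotation vector about the tool's x, y, z as a fraction of full scale, then the closure in counts, from 0 (fully open) to 255 (shut). A call has exactly 10 rows; each row is the pose to reach, as a shift and turn from the pose commanded when the call began, along the tool's axes at that moment; what a row does not reach only later rows make up. Full scale, the value 1, is 0.75 m for a shift and 45 degrees for a turn. A row lasts 1/10 s, in which the tool goes at most 50 mm and 8.59 degrees, less where a joint would pass 70% of its speed; a pose out of reach is approached as far as the arm can. A call with a number of a shift or a turn outside -1 to 1 is refused whole. A call with a gripper value outside its range is refused whole. The fingers move at their own pace and stop on an object; the grip force is fixed at half the most. Time passes only in rows, so rows that repeat a pose let the fingers close, or fill a call up. It gives the time, the measured TCP pose, the force, the opening and the grip force at its end, in the units of the state.
- manip.observe(): the state, without advancing time (a new reading comes with each control period).
- manip.get_image(name): name is "scene" or "top" or "wrist"; returns the picture (420x560x3 uint8, red, green, blue); there is no depth.
- manip.camera_info(name): a dict with "K" (3x3 intrinsics, pixels), "R" (3x3) and "t" (3): a world point X has camera coordinates R X + t. Camera axes: x right, y down, z forward; pixel columns grow to the right and rows downward; lengths in mm; the calibration is good to about 2 mm. A picture is of the moment at which its call begins: read the wrist's pose just before it. camera_info takes no time and is no camera call; for the wrist camera it gives the pose at the moment of the call.
- manip.job_done(): hands the job in; it is judged then, once.
Trained networks look in the newest picture that a camera, given by its name, has taken for a name from the list of things; names that differ only in an ending like _2 or _b are one class to them, and where a whole thing is asked for, a point or a joint stands for the part that bears it (a point fixed in the world has none). Each returns a list of dicts, best first, with "score" (0 to 1); they miss things now and then, are a little off and sometimes report something else, mostly with a low value. They report only what shows in the picture. A call takes as long as a camera call.
- manip.trace(target, camera): "mask" (420x560 bool, what is visible of it) and "position" ([column, row] in pixels, amid what is visible of it).
The state is a dict: "clock": time; "joint_positions": joint angles; "joint_velocities": joint speeds; "joint_torque": joint torques, N m; "ee_pos": TCP position; "eef_rot": TCP orientation; "force": force on the tool from outside, world axes, zero at the start; "torque": the same for the moment, N m; "finger_gap": finger opening in mm; "grip_force": force on a finger pad.
Only numpy, scipy, OpenCV 4.12 (cv2) and the standard library are available. Lean on these libraries where they do the work, as an engineer would, in place of code of your own. Each camera call takes 0.05 s, during which the arm holds its last target. There are 200 camera calls.

TASK

Set the vegetable slicer for the next batch: with a fingertip, push on the arms of its black five-armed thickness wheel so that it clicks round clockwise, seen from above, notch by notch, until it rests with the yellow arm pointing at the red arrow on the rail, without ever clicking past it. Push lightly and never grip the wheel, do not shove or lift the slicer, and leave the other things where they are.

Things in the scene. Friction and masses are not known exactly. Their poses are not given: they have to be found in the camera images.
- slicer: hand slicer (mandoline), white side rails, hooked over a steel pan 176 x 325 x 100 mm: one loose thing, about 3 kg, on the table. Origin: centre of the pan's underside. Its length lies along its own y (pan +-163 mm, black handle out to +245), its width along x (rails +-65 mm; pan rim +-88, 100 mm high). Deck and rail tops 126 mm above the table. Yaw up to 0.35 rad either way
- wheel_center (a point): on the wheel's upright axis, half-way up its arms, fixed to the slicer with the slicer's own axes: +x points to the red arrow, -x into the open. The wheel: hub of 14 mm radius; 5 arms 72 degrees apart, 9 mm wide, round tips 34 mm from the axis, 130 to 144 mm above the table, one yellow. 26 mm free between neighbouring tips. Pan rim 30 mm below; a bracket as wide as the hub under it
- arrow_tip (a point): tip of the small red arrow on top of the slicer's near rail, 37 mm from the wheel's axis; it points at the wheel. The yellow arm must point at it
- wheel (a joint): wheel's turn in rad, growing clockwise seen from above. A sprung ball holds it at clicks 0, 1.257, 2.513, 3.770, 5.027, 6.283; in each some arm points at the arrow, the yellow one at 5.027 (at q it points 5.027 - q counter-clockwise from it). Starts at click 0, 1 or 2; stop below 0. Pushed over half a click it snaps on to the next, else it springs back; about 2 N at an arm's end
- guard: black round food pusher, 75 mm across and 62 mm tall, standing loose on the slicer's deck near the handle end; origin: centre of its underside
- cucumber: dark green cucumber, 198 mm long, 44 mm thick, lying on the table; origin: on the table under its middle
- carrot: orange carrot, 153 mm long, 32 mm thick, lying on the table; origin: on the table under its middle
- squeeze: cream squeeze bottle with red cap, 54 mm across, 160 mm tall; origin: centre of its underside
- deli_pot: round pot with white lid, 90 mm across, 75 mm tall; origin: centre of its underside
- small_pan: small steel pan of diced tomato, 108 x 176 x 65 mm; origin: centre of its underside
- peeler: green-handled Y peeler, 170 mm long, 48 mm wide, lying on the table; origin: on the table under its middle

How it is judged:
By the outcome, as a careful person would: the job done as asked, in the order asked, and still so for the second after the job is handed in, with the robot touching nothing.
It also fails if it takes over 59 s, if anything falls off the work surface, if the arm or the gripper's body presses on something with over 40 N, if the wrist force passes 120 N, or if a joint passes its speed limit or range.

## Working session

There is one attempt and no reset: what is moved stays moved. The work goes in short steps, Python scripts to look and compute and a shell command to move; the robot and the scene stay as the last step left them, time stands still between calls to the robot, and variables do not carry over. Pictures are saved under pics/ and viewed, at most 10 in all, crops included, and the job is handed in when it is done.

```bash
mkdir -p pics; ls; cat > h.py <<'E'
import numpy as np, cv2
from workcell import manip
def ray(cam,uv,z):
    c=manip.camera_info(cam);K,R,t=[np.array(c[k],float) for k in 'KRt']
    d=R.T@np.linalg.inv(K)@np.array([uv[0],uv[1],1.]);o=-R.T@t
    return o+d*(z-o[2])/d[2]
def proj(cam,X):
    c=manip.camera_info(cam);K,R,t=[np.array(c[k],float) for k in 'KRt']
    p=K@(R@np.array(X,float)+t);return p[:2]/p[2]
def save(n,im): cv2.imwrite(n,np.ascontiguousarray(im[:,:,::-1]))
E
python3 - <<'E'
from h import *
np.set_printoptions(precision=3,suppress=True)
for c in ['top','scene']:
    im=manip.get_image(c);save(f'pics/{c}0.png',im)
    for n,z in [('slicer',126),('wheel_center',137),('arrow_tip',126),('wheel',137),('guard',188),('squeeze',160)]:
        for d in manip.trace(n,c)[:2]: print(c,n,round(d['score'],2),np.array(d['position']),ray(c,d['position'],z),d['mask'].sum())
s=manip.observe();print(s['clock'],s['ee_pos'],s['eef_rot'],s['force'],s['finger_gap'])
E
```

```text
pics
top slicer 0.76 [209.8 187.5] [628.235  96.685 126.   ] 7338
top slicer 0.54 [396.1 191.6] [ 611.484 -423.12   126.   ] 828
top wheel_center 0.58 [209.7 192.6] [612.161  94.791 137.   ] 7190
top wheel 0.59 [227.6 220.7] [533.884  44.918 137.   ] 246
top guard 0.81 [168.4 182.9] [631.345 194.679 188.   ] 603
top squeeze 0.74 [228.1 222.2] [528.017  40.403 160.   ] 209
top squeeze 0.72 [290.4 188.5] [ 617.699 -127.624  160.   ] 323
scene slicer 0.86 [333.7 185.3] [662.36   25.675 126.   ] 5922
scene arrow_tip 0.68 [334. 188.] [669.262  14.458 126.   ] 6231
scene wheel 0.61 [295.5 168.5] [535.244  30.415 137.   ] 173
scene guard 0.69 [358.8 147.9] [675.035 147.983 188.   ] 411
scene squeeze 0.67 [294.7 230.7] [ 695.368 -233.936  160.   ] 873
scene squeeze 0.47 [358.  146.4] [649.755 199.533 160.   ] 382
0.7 [ 230.131 -526.955  231.322] [ 3.075  0.642 -0.   ] [ 0.352 -0.071 -0.666] 85.2948768808494
```

```bash
python3 - <<'E'
import cv2
a=cv2.imread('pics/top0.png')
c=cv2.resize(a[130:270,110:310],None,fx=4,fy=4,interpolation=cv2.INTER_CUBIC);cv2.imwrite('pics/top0c.png',c)
E
```

```text
(no output)
```

View pics/top0c.png

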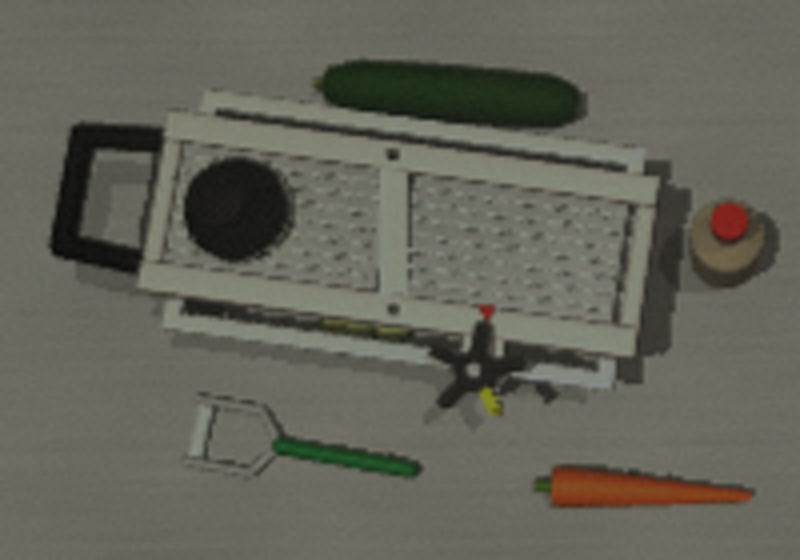

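View pics/scene0.png

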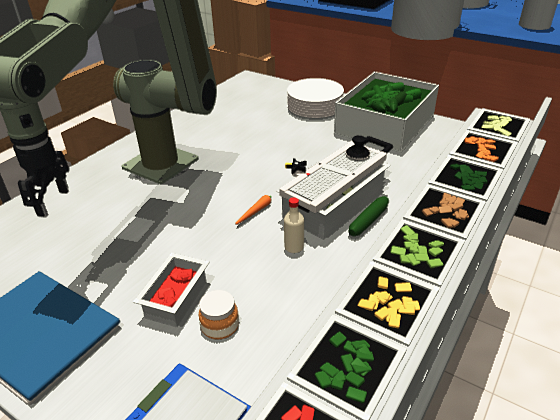

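Yellow arm at crop (490,402), hub (474,370), arrow (487,312). The yellow arm is about 144° clockwise of the arrow, so the wheel is at click 1 and needs 3 clicks. The scene view shows the space in front of the wheel is clear.

```bash
cat >> h.py <<'E'
from scipy.spatial.transform import Rotation as Ro
def plan(p,yaw_x):  # target TCP, tool pointing down with tool x at world angle yaw_x (deg)
    s=manip.observe();R0=Ro.from_rotvec(s['eef_rot']);a=np.radians(yaw_x)
    R1=Ro.from_matrix(np.array([[np.cos(a),np.sin(a),0],[np.sin(a),-np.cos(a),0],[0,0,-1]]))
    d=R0.inv().apply(np.array(p)-s['ee_pos']);r=(R0.inv()*R1).as_rotvec()
    print('at',np.round(s['ee_pos'],1),'shift',np.round(d/750,4),'turn',np.round(np.degrees(r)/45,4))
E
python3 - <<'E'
from h import *
np.set_printoptions(precision=1,suppress=True)
f=lambda x,y,z:ray('top',(x/4-.375+110,y/4-.375+130),z)
P={n:f(*v) for n,v in dict(hub=(474,370,144),arrow=(487,320,127),yel=(490,402,142),nl=(138,290,126),nr=(637,355,126),fl=(167,112,126),fr=(660,177,126)).items()}
for k,v in P.items(): print(k,v)
for a,b in(('nr','nl'),('fr','fl')): d=P[b]-P[a];print(np.linalg.norm(d),np.degrees(np.arctan2(-d[0],d[1])))
print(np.linalg.norm(P['nl']-P['fl']),np.linalg.norm(P['nr']-P['fr']))
print(manip.grip_depth)
plan((480,0,231),-7.4)
E
```

```text
hub [529.4  42.5 144. ]
arrow [565.4  36.  127. ]
yel [507.7  31.8 142. ]
nl [588.9 279.  126. ]
nr [540.1 -67.8 126. ]
fl [715.1 262.3 126. ]
fr [665.1 -84.7 126. ]
350.22912797513857 -8.006351043317324
350.6172439702195 -8.20093466626413
127.35173092209476 126.15838237810719
-18.700000000000003
at [ 230.1 -527.   231.3] shift [ 0.6 -0.5  0. ] turn [0.  0.  0.7]
```

```bash
python3 -c "
from h import *
plan((475,-30,231),-8.1)"
```

```text
at [ 230.1 -527.   231.3] shift [ 5.644e-01 -4.765e-01  4.000e-04] turn [1.000e-04 0.000e+00 7.043e-01]
```

```bash
python3 -m inch '0.02 -0.017 0 0 0 0.03 0;0.07 -0.059 0 0 0 0.09 0;0.12 -0.101 0 0 0 0.16 0;0.17 -0.144 0 0 0 0.22 0;0.22 -0.186 0 0 0 0.29 0;0.27 -0.228 0 0 0 0.35 0;0.32 -0.27 0 0 0 0.42 0;0.36 -0.304 0 0 0 0.47 0;0.39 -0.329 0 0 0 0.5 0;0.4 -0.338 0 0 0 0.5 0'; python3 -c "
from h import *
plan((475,-30,231),-8.1)"
```

```text
clock: 1.7
ee_pos: [404.4, -172.2, 231.5]
eef_rot: [-3.141, -0.036, -0.001]
force: [0.2, -0.4, 0.6]
finger_gap: 85.5
grip_force: 0.0
at [ 404.4 -172.2  231.5] shift [ 0.0984 -0.1874  0.0008] turn [-0.0004 -0.0009  0.2089]
```

```bash
python3 -m inch '0.01 -0.02 0 0 0 0.03 0;0.03 -0.06 0 0 0 0.07 0;0.055 -0.1 0 0 0 0.12 0;0.075 -0.14 0 0 0 0.16 0;0.09 -0.17 0 0 0 0.19 0;0.098 -0.187 0 0 0 0.209 0;0.098 -0.187 0 0 0 0.209 0;0.098 -0.187 0 0 0 0.209 0;0.098 -0.187 0 0 0 0.209 0;0.098 -0.187 0 0 0 0.209 0'; python3 - <<'E'
from h import *
np.set_printoptions(precision=1,suppress=True)
c=manip.camera_info('wrist');print(-np.array(c['R']).T@np.array(c['t']))
im=manip.get_image('wrist');save('pics/w1.png',im)
for n,z in [('wheel',137),('wheel_center',137)]:
    for d in manip.trace(n,'wrist')[:2]: print(n,d['score'],d['position'],ray('wrist',d['position'],z))
print(proj('wrist',(529.4,42.5,144)))
s=manip.observe();print(s['ee_pos'],s['eef_rot'],s['force'])
E
```

```text
clock: 2.7
ee_pos: [474.2, -33.9, 231.3]
eef_rot: [3.133, -0.23, -0.0]
force: [1.1, 0.8, -1.0]
finger_gap: 85.3
grip_force: 0.0
[545.1 -43.1 372.8]
wheel 0.77 [143.6, 143.0] [534.4  46.3 137. ]
wheel_center 0.93 [152.4, 73.9] [574.3  30.7 137. ]
[147.8 151.2]
[474.3 -33.5 231.3] [ 3.1 -0.2  0. ] [-0.3  0.4  0.6]
```

View pics/w1.png

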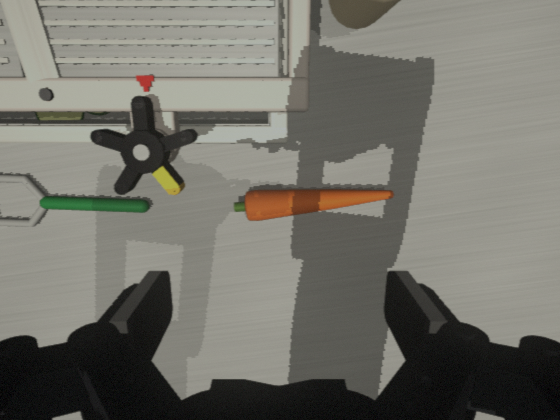

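Hub is at (141,152), arrow tip at (145,91) and yellow arm at (176,187). The fingers show at (160,275) and (397,275). This confirms click 1.

```bash
python3 - <<'E'
from h import *
np.set_printoptions(precision=1,suppress=True)
h=ray('wrist',(141,152),144);a=ray('wrist',(145,91),127);print(h,a,np.linalg.norm((a-h)[:2]),np.degrees(np.arctan2((a-h)[1],(a-h)[0])))
d=ray('wrist',(0,104.5),126)-ray('wrist',(307,108),126);print('yaw',np.degrees(np.arctan2(-d[0],d[1])))
print('yel',ray('wrist',(176,187),140))
s=manip.observe();R=Ro.from_rotvec(s['eef_rot'])
for y in(-42.6,-50,-57): 
  for x in (-11,11): print(y,x,proj('wrist',s['ee_pos']+R.apply([x,y,-13])))
yw=np.radians(-8.1);u=-np.array([np.cos(yw),np.sin(yw),0]);v=np.array([-np.sin(yw),np.cos(yw),0])
H=h.copy()
print('TCP over entry');p=H+31.5*u+(-36-50)*v;print(p)
plan((p[0],p[1],231),-8.1)
E
```

```text
[529.5  46.9 144. ] [566.2  41.1 127. ] 37.10681103436522 -8.990918960317048
yaw -9.070198804506253
yel [503.5  31.4 140. ]
-42.6 -11 [176.2 316.7]
-42.6 11 [171.7 267.1]
-50 -11 [158.  316.7]
-50 11 [152.6 267.1]
-57 -11 [140.7 316.7]
-57 11 [134.6 267.1]
TCP over entry
[486.2 -33.8 144. ]
at [474.3 -33.5 231.3] shift [ 0. -0.  0.] turn [ 0. -0. -0.]
```

```bash
python3 -m inch '0 0 0.01 0 0 0 0;0 0 0.04 0 0 0 0;0 0 0.08 0 0 0 0;0 0 0.12 0 0 0 0;0 0 0.145 0 0 0 0;0 0 0.157 0 0 0 0;0 0 0.16 0 0 0 0;0 0 0.16 0 0 0 0;0.01 0 0.16 0 0 0 0;0.015 0 0.16 0 0 0 0'; python3 - <<'E'
from h import *
im=manip.get_image('wrist');save('pics/w2.png',im)
c=manip.get_image('scene')[130:210,240:360];save('pics/s2.png',cv2.resize(c,None,fx=6,fy=6,interpolation=cv2.INTER_CUBIC))
E
```

```text
clock: 3.85
ee_pos: [487.5, -35.0, 112.7]
eef_rot: [3.133, -0.228, 0.006]
force: [-1.0, -0.1, -0.8]
finger_gap: 85.5
grip_force: 0.0
```

View pics/w2.png

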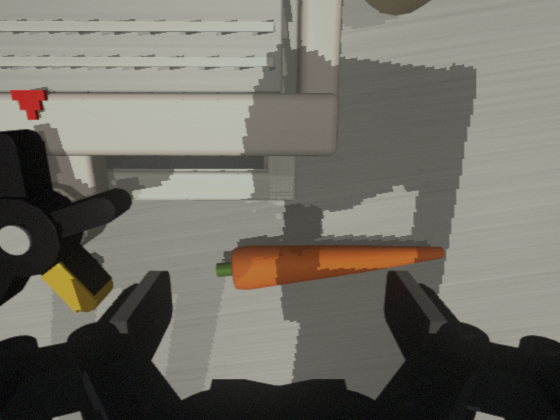

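View pics/s2.png

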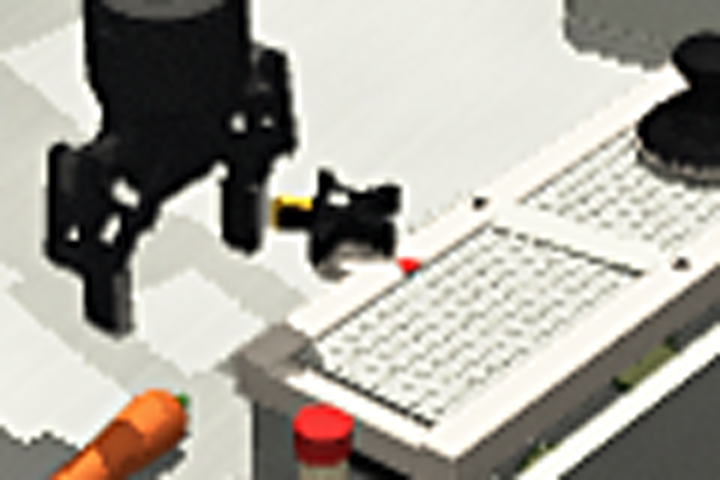

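Finger stands to the right of the yellow arm's tip, overlapping it along the arm. Clear to push.

```bash
python3 -m inch '-0.001 -0.006 0 0 0 0 0;-0.002 -0.012 0 0 0 0 0;-0.003 -0.018 0 0 0 0 0;-0.003 -0.024 0 0 0 0 0;-0.003 -0.03 0 0 0 0 0;-0.003 -0.036 0 0 0 0 0;-0.003 -0.042 0 0 0 0 0;-0.003 -0.048 0 0 0 0 0;-0.003 -0.053 0 0 0 0 0;-0.003 -0.053 0 0 0 0 0'; python3 - <<'E'
from h import *
im=manip.get_image('wrist');t=manip.get_image('top')
t=cv2.resize(t[195:245,200:260],(504,420),interpolation=cv2.INTER_CUBIC)
save('pics/w3.png',cv2.resize(np.hstack([im[:, :280],t]),None,fx=1,fy=1))
s=manip.observe();print(s['ee_pos'],s['force'],s['torque'])
E
```

```text
clock: 4.95
ee_pos: [489.4, 5.6, 111.4]
eef_rot: [-3.133, 0.226, -0.001]
force: [-0.7, 0.1, 0.2]
finger_gap: 85.7
grip_force: 0.0
[489.23292332   5.20053378 111.35351606] [-0.90098507  0.25095492  0.80031946] [0.01327404 0.03626723 0.00587884]
```

View pics/w3.png

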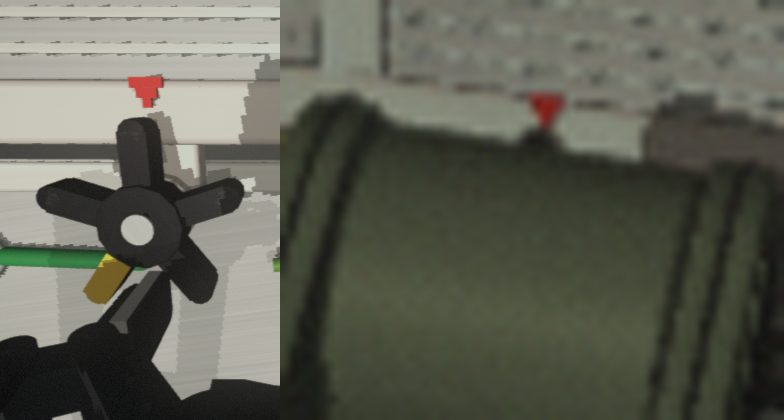

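One click made: yellow at (105,280), and the finger is free between two arms. Back out, go round, re-enter, then push again.

```bash
python3 -m inch '-0.015 0 0 0 0 0 0;-0.034 0 0 0 0 0 0;-0.034 0 0 0 0 0 0;-0.034 0.02 0 0 0 0 0;-0.034 0.04 0 0 0 0 0;-0.034 0.056 0 0 0 0 0;-0.034 0.056 0 0 0 0 0;-0.015 0.056 0 0 0 0 0;0 0.056 0 0 0 0 0;0 0.056 0 0 0 0 0' && python3 -c "
from h import *
s=manip.observe();print(s['ee_pos'],s['eef_rot'])
plan((487.5,-35,111.5),-8.3)"
```

```text
clock: 6.05
ee_pos: [484.7, -36.6, 111.7]
eef_rot: [3.133, -0.227, 0.003]
force: [0.3, -0.8, 0.5]
finger_gap: 85.4
grip_force: 0.0
[484.74983217 -36.63335686 111.71095292] [ 3.13320728e+00 -2.27478182e-01  2.88694510e-03]
at [484.7 -36.6 111.7] shift [ 0.0033 -0.0027  0.0003] turn [ 0.     -0.0023 -0.0001]
```

```bash
python3 -m inch '0 -0.006 0 0 0 0 0;0 -0.012 0 0 0 0 0;0 -0.018 0 0 0 0 0;0 -0.024 0 0 0 0 0;0 -0.03 0 0 0 0 0;0 -0.036 0 0 0 0 0;0 -0.042 0 0 0 0 0;0 -0.048 0 0 0 0 0;0 -0.055 0 0 0 0 0;0 -0.055 0 0 0 0 0'; python3 - <<'E'
from h import *
im=manip.get_image('wrist');save('pics/w4.png',im[:, :280])
s=manip.observe();print(s['ee_pos'],s['force'])
E
```

```text
clock: 7.05
ee_pos: [484.9, 7.6, 110.4]
eef_rot: [-3.13, 0.223, 0.014]
force: [-7.6, 6.2, 5.6]
finger_gap: 85.7
grip_force: 4.4
[484.90539435   7.52305445 110.3629795 ] [-8.0476796   6.37883512  5.11256767]
```

View pics/w4.png

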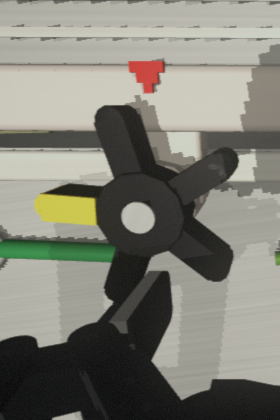

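Not fully clicked. Yellow at (65,208) is past half, and the finger sits slightly deep, touched by the following arm. Withdrawing outward lets it snap on.

```bash
python3 -m inch '-0.005 0 0 0 0 0 0;-0.01 0 0 0 0 0 0;-0.015 0 0 0 0 0 0;-0.02 0 0 0 0 0 0;-0.028 0 0 0 0 0 0;-0.035 0 0 0 0 0 0;-0.035 0 0 0 0 0 0;-0.035 0 0 0 0 0 0;-0.035 0 0 0 0 0 0;-0.035 0 0 0 0 0 0'; python3 - <<'E'
from h import *
im=manip.get_image('wrist');save('pics/w5.png',im)
np.set_printoptions(precision=1,suppress=True)
s=manip.observe();print(s['ee_pos'],s['force']);plan(s['ee_pos'],-8.6)
E
```

```text
clock: 8.1
ee_pos: [463.2, 8.1, 111.4]
eef_rot: [3.133, -0.228, 0.001]
force: [-0.2, 0.1, 0.8]
finger_gap: 85.5
grip_force: 0.0
[463.2   8.1 111.3] [ 0.5  1.  -0.2]
at [463.2   8.1 111.3] shift [0. 0. 0.] turn [ 0. -0.  0.]
```

View pics/w5.png

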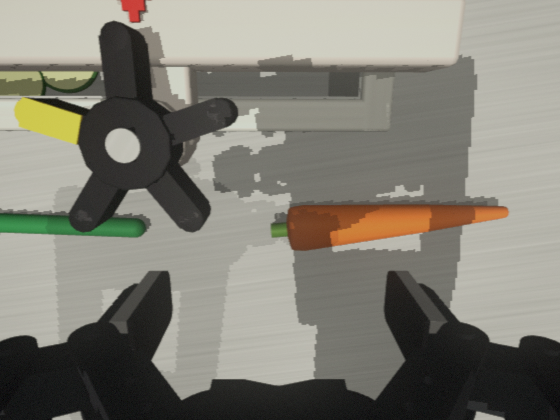

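Yellow at (50,120), one notch short of the arrow (133,15), and the finger is clear. One more click.

```bash
python3 - <<'E'
from h import *
np.set_printoptions(precision=1,suppress=True)
h=ray('wrist',(123,145),144);a=ray('wrist',(133,21),127);d=a-h
print(h,a,np.linalg.norm(d[:2]),np.degrees(np.arctan2(d[1],d[0])))
s=manip.observe();r=(s['ee_pos']-h)[:2];yw=np.radians(-8.6)
u=-np.array([np.cos(yw),np.sin(yw)]);v=np.array([-np.sin(yw),np.cos(yw)]);print('u',r@u,'v',r@v)
E
```

```text
[529.4  46.4 144. ] [565.8  40.4 127. ] 36.81228253787818 -9.294979654326909
u 59.7859297025639 v -47.761228132160504
```

```bash
python3 -m inch '0 0.02 0 0 0 0 0;0 0.04 0 0 0 0 0;0 0.054 0 0 0 0 0;0 0.054 0 0 0 0 0;0.01 0.054 0 0 0 0 0;0.025 0.054 0 0 0 0 0;0.04 0.054 0 0 0 0 0;0.04 0.054 0 0 0 0 0;0.04 0.054 0 0 0 0 0;0.04 0.054 0 0 0 0 0'; python3 - <<'E'
from h import *
np.set_printoptions(precision=1,suppress=True)
s=manip.observe();r=(s['ee_pos']-np.array([529.4,46.4,144]))[:2];yw=np.radians(-8.6)
u=-np.array([np.cos(yw),np.sin(yw)]);v=np.array([-np.sin(yw),np.cos(yw)]);print(s['ee_pos'],'u',r@u,'v',r@v)
E
```

```text
clock: 9.15
ee_pos: [486.5, -36.0, 111.0]
eef_rot: [-3.133, 0.227, 0.002]
force: [-0.3, -0.2, 1.1]
finger_gap: 85.4
grip_force: 0.0
[486.5 -36.  111. ] u 30.150325833710006 v -87.85027792503017
```

```bash
python3 -m inch '0 -0.007 0 0 0 0 0;0 -0.014 0 0 0 0 0;0 -0.02 0 0 0 0 0;0 -0.026 0 0 0 0 0;0 -0.032 0 0 0 0 0;0 -0.038 0 0 0 0 0;-0.001 -0.044 0 0 0 0 0;-0.002 -0.05 0 0 0 0 0;-0.003 -0.054 0 0 0 0 0;-0.004 -0.054 0 0 0 0 0'; python3 - <<'E'
from h import *
im=manip.get_image('wrist');save('pics/w6.png',im[:, :280])
s=manip.observe();print(s['ee_pos'],s['force'])
E
```

```text
clock: 10.15
ee_pos: [489.8, 4.8, 111.4]
eef_rot: [-3.133, 0.227, -0.0]
force: [-0.1, 0.9, -0.3]
finger_gap: 85.4
grip_force: 0.0
[489.58422051   4.56465668 111.30646485] [ 0.0867674   0.36666511 -0.81338812]
```

View pics/w6.png

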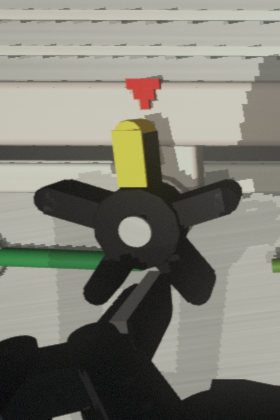

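The yellow arm at (135,150) now points at the arrow (145,95). I'll withdraw straight out, then up.

```bash
python3 -m inch '-0.008 0 0 0 0 0 0;-0.02 0 0 0 0 0 0;-0.035 0 0 0 0 0 0;-0.05 0 0 0 0 0 0;-0.055 0 -0.02 0 0 0 0;-0.055 0 -0.06 0 0 0 0;-0.055 0 -0.1 0 0 0 0;-0.055 0 -0.13 0 0 0 0;-0.055 0 -0.13 0 0 0 0;-0.055 0 -0.13 0 0 0 0'; python3 - <<'E'
from h import *
save('pics/w7.png',manip.get_image('wrist'))
E
```

```text
clock: 11.2
ee_pos: [448.3, 10.3, 208.7]
eef_rot: [3.133, -0.228, 0.001]
force: [0.5, 0.2, 0.2]
finger_gap: 85.1
grip_force: 0.0
```

View pics/w7.png

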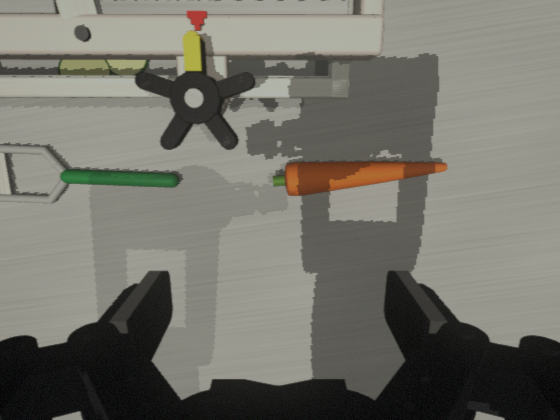

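Yellow arm (193,50) rests pointing at the arrow (197,20), and the robot is clear of everything.

```bash
python3 -c "
from workcell import manip
print(manip.job_done())"
```

```text
the job is handed in; nothing more can be done
None
```

The wheel was clicked clockwise three notches without passing the mark and rests with the yellow arm pointing at the red arrow; the robot was clear of everything at about 11 s, and the job is handed in.

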